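Nip a steel tube in the bench caliper

TASK

Stand the steel tube upright on the base of the bench caliper, in front of the small anvil pad, and let go of it. Then slide the moving jaw in until the tube is nipped between jaw and anvil with a light measuring force of about 5 N, keep that up for one second without twisting the jaw out of square, and let go, leaving the jaw touching the tube; leave everything else on the bench where it is.

Things in the scene. Friction and masses are not known exactly. Their poses are not given: they have to be found in the camera images.
- tube: The part to measure: plain steel tube standing upright, outside diameter 32 mm, bore 26 mm, 60 mm tall, 0.09 to 0.18 kg. Origin: centre of its underside, z up along the tube. It stands on the bench in a row with a solid rod and a square block, in any order; the row runs roughly along world x, centres 60 to 130 mm apart, free on both y sides.
- rod: Solid steel rod standing upright, diameter 24 mm, 60 mm tall; not to be measured. Origin: centre of its underside.
- block: Square steel block standing upright, 28 x 28 x 60 mm; not to be measured. Origin: centre of its underside.
- caliper: Bench caliper fixed to the bench (turned differently each time). Its grey base plate is 10 mm thick, x -65 to 65 mm and y -110 to 140 mm about the origin, which lies on the bench. The beam runs along the caliper's y at x = +40 mm, top 28 mm above the bench. The fixed post is at the -y end, x -47 to 53 mm, 36 mm high, inner face at y = -70 mm; the jaw closes towards it (-y).
- anvil_line (a point): Point on the base plate (10 mm up) at the foot of the fixed post's inner face, caliper (-20, -70) mm, on the anvil's middle line. The anvil, a steel pad 30 mm wide (x), 13 to 35 mm above the bench, stands out from the post towards +y here; its face is 6 to 18 mm out from the post's face, set differently each time and not measured. It does not give.
- carriage (a joint): Distance (m) along the caliper's y from the fixed post's inner face to the sliding jaw's measuring face (when square); 0 to 0.14, grows as it opens, starts at 0.10 to 0.125. With the tube nipped it reads 0.032 plus the anvil's stand-out (0.038 to 0.050). The slide has about 2 N of friction, plus 20 N per m/s of drag (so a push of 7 N nips with about 5 N); it stays where left.
- jaw_pivot (a joint): Twist (rad) of the sliding jaw about the vertical, 0 when square. The jaw is springy on its slide: it twists about a vertical axis at the beam (caliper x = +40 mm), 14 N m per rad, so nipping the tube with 5 N while pushing at the beam twists it about 0.02 rad; over 0.05 spoils the reading.
- jaw: The sliding jaw. Origin on the beam's line (caliper x = +40 mm) at bench height, 20 mm behind (+y of) the measuring face; axes as the caliper's when square. Its block on the beam is 28 mm (x) by 40 mm (y), z 12 to 36 mm; from it the blade, 14 mm thick, reaches to x = -90 mm in the jaw's frame, z 12 to 36 mm, measuring face at y = -20 mm.
- tab (a point): Thumb tab of the sliding jaw: upright steel plate on top of the jaw block, 8 mm thick along the slide (y), 22 mm wide (x), z 36 to 86 mm above the bench, in the middle of the block. This point is in the middle of the plate 62 mm above the bench. It can be pinched from above with the fingers closing along the caliper's y.
- reagent: Amber bottle, 70 mm diameter, 150 mm tall, bystander.
- beaker: Glass beaker, 70 mm diameter, 85 mm tall, bystander.
- flask: Conical flask, 76 mm diameter, 113 mm tall, bystander.
- spatula: Spatula 180 mm long lying on the bench, bystander.
- bowl: Round steel sample bowl, 100 mm diameter, 45 mm high, bystander.

How it is judged:
On the way, in this order (a step that is already met when the one before it is completed fails the run):
1. the tube stands upright on the caliper's base in front of the anvil (within 14 mm of its middle line), between anvil and jaw, let go (x of tube in the frame of caliper between -0.034 and -0.006 m and z of tube in the frame of caliper between 0.007 and 0.014 m and angle between tube's own z axis and vertical below 0.08 rad and y of tube in the frame of caliper between -0.052 and 0.03 m and contact force between the fingers and tube below 0.05 N), for 0.2 s.
2. the jaw nips the upright tube against the anvil with 3 to 9 N, the tube no longer sliding, jaw within 0.05 rad of square, the fingers not on the tube, for 0.6 s (x of tube in the frame of caliper between -0.034 and -0.006 m and z of tube in the frame of caliper between 0.007 and 0.014 m and angle between tube's own z axis and vertical below 0.08 rad and contact force between jaw and tube between 3 and 9 N and linear speed of tube below 0.004 m/s and contact force between each of the arm, the fingers and tube below 0.05 N and value of joint jaw_pivot between -0.05 and 0.05 rad), for 0.6 s.
At the end, for the whole second after the job is handed in: the tube stands upright on the caliper's base, within 14 mm of the anvil's middle line, at rest; the jaw's face is within 2 mm of the tube and the carriage reads a closed value (0.035 to 0.0535), the jaw is square within 0.025 rad, and the fingers are off it (x of tube in the frame of caliper between -0.034 and -0.006 m and z of tube in the frame of caliper between 0.007 and 0.014 m and angle between tube's own z axis and vertical below 0.08 rad and y of tube in the frame of jaw between -0.038 and -0.0345 m and value of joint carriage between 0.035 and 0.0535 m and value of joint jaw_pivot between -0.025 and 0.025 rad and linear speed of tube below 0.01 m/s and contact force between the fingers and jaw below 0.05 N); the robot touches nothing.
It fails at once if the jaw squeezes the tube with more than 15 N (contact force between jaw and tube above 15 N).
It fails at once if the jaw is twisted more than 0.06 rad out of square (value of joint jaw_pivot above 0.06 rad or value of joint jaw_pivot below -0.06 rad).
It fails at once if the tube is tipped over (angle between tube's own z axis and vertical above 0.6 rad).
It fails at once if rod or block moved by more than 20 mm, or another bystander by more than 30 mm (distance of any of rod, block from where it was at the start of the episode above 0.02 m or distance of any of reagent, beaker, flask, spatula, bowl from where it was at the start of the episode above 0.03 m).
It also fails if it takes over 72 s, if anything falls off the work surface, if the arm or the gripper's body presses on something with over 40 N, if the wrist force passes 120 N, or if a joint passes its speed limit or range.

ROBOT

A 6-joint arm with a two-finger parallel gripper is mounted at the origin on the work surface. World frame = base frame: x ahead of the robot, y to its left, z up, the work surface at z = 0. Lengths are in m, angles in rad, forces in N, time in s.
With the tool pointing down it reaches from about 0.225 to 0.875 m from the base axis. Payload 3.4 kg.
Tool frame: the origin (TCP) lies at the very end of the fingers, on their centre line; the grasp point (between the pads) lies behind it (manip.grasp_offset is the z of the grasp point in the tool frame, in m); z points along the fingers, y is the line along which they close (so a half turn about z gives the same grasp; the last joint's range is limited). The gripper opens to 85 mm and grips with 20 to 120 N. Pads are 22 mm wide; open, the fingers measure 114 mm over their backs; the gripper's body (76 mm by 85 mm) begins 54 mm behind the grasp point. The pads swing forward as they close: fully open they stand 13 mm farther back than shut.
Start: joints at [-0.121, 0.276, 1.505, -0, 1.361, -0.121], TCP at [0.575, -0, 0.201] pointing down, gripper open.
Joint ranges: [-2.89, 2.89], [-0.75, 2.08], [0.22, 2.7], [-1.18, 4.32], [0.11, 2.71], [-2.7, 2.7]. Speed limits (rad/s): [2.57, 2.57, 3.14, 3.14, 3.14, 3.14].

INTERFACE

Orientations are given as a unit quaternion [w, x, y, z].
In Python, from rig import manip gives the robot as it stands.
- The arm moves only by the shell command python3 -m pendant 'ROWS' [FORCE]. ROWS is JSON, a list of rows, each an object of numbers: "dx", "dy", "dz": the shift along the tool's x, y, z in m; "rx", "ry", "rz": the turn, a rotation vector about the tool's x, y, z in degrees; "hand": the finger opening in m, from 0 to 0.0854. In form: [{"dx": .., "dy": .., "dz": .., "rx": .., "ry": .., "rz": .., "hand": ..}, ...]. A call has 1 to 12 rows; each row shifts and turns the commanded pose from where the row before left it, along the tool's axes as they then stand; what a row does not reach is not made up. A row lasts 1/12 s, in which the tool goes at most 41.7 mm and 7.16 degrees, less where a joint would pass 70% of its speed; a pose out of reach is approached as far as the arm can. A call is refused whole if a number of a shift passes 0.0417 or a number of a turn 7.16, either way. A call with a gripper value outside its range is refused whole. The fingers move at their own pace and stop on an object; FORCE is the grip in N (left out, the last holds). Time passes only in rows, so rows that do not move let the fingers close. It gives the time, the measured TCP pose, the force, the opening and the grip force at its end, in the units of the state.
- manip.get_state(): the state, without advancing time (a new reading comes with each control period).
- manip.get_image(name): name is "scene" or "side" or "wrist"; returns a dict with "frame" (420x560x3 uint8, red, green, blue), "fx", "fy", "cx", "cy" (pixels), "position" and "attitude" of the camera in the world; the wrist camera has in their place "mount" (4x4, takes a point from camera to tool coordinates, whose origin is the TCP and whose axes are the flange's). Camera axes: x right, y up, looking along -z (the intrinsics and any distortion apply to the point x, -y, -z); pixel columns grow to the right and rows downward; lengths in m; the calibration is good to about 2 mm. A picture is of the moment at which its call begins: read the wrist's pose just before it. There is no depth.
- manip.sign_off(): hands the job in; it is judged then, once.
The state is a dict: "clock": time; "qpos": joint angles; "qd": joint speeds; "effort": joint torques, N m; "position": TCP position; "ee_rot": TCP orientation; "contact_force": force on the tool from outside, world axes, zero at the start; "moment": the same for the moment, N m; "width": finger opening in m; "gripper_force": force on a finger pad.
Only numpy, scipy, OpenCV 4.12 (cv2) and the standard library are available. Lean on these libraries where they do the work, as an engineer would, in place of code of your own. Each camera call takes 0.05 s, during which the arm holds its last target. There are 200 camera calls.

## Working session

There is one attempt and no reset: what is moved stays moved. The work goes in short steps, Python scripts to look and compute and a shell command to move; the robot and the scene stay as the last step left them, time stands still between calls to the robot, and variables do not carry over. Pictures are saved under pics/ and viewed, at most 10 in all, crops included, and the job is handed in when it is done.

```bash
mkdir -p pics; cat > h.py <<'E'
import numpy as np,cv2
from rig import manip
from scipy.spatial.transform import Rotation as R
def rot(q): q=np.array(q,float); return R.from_quat([q[1],q[2],q[3],q[0]]).as_matrix()
def att(a):
    a=np.array(a,float); return a if a.shape==(3,3) else rot(a)
def grab(n):
    s=manip.get_state(); d=manip.get_image(n)
    if 'mount' in d:
        T=np.eye(4);T[:3,:3]=rot(s['ee_rot']);T[:3,3]=s['position'];T=T@np.array(d['mount']);d['P'],d['A']=T[:3,3],T[:3,:3]
    else: d['P'],d['A']=np.array(d['position']),att(d['attitude'])
    return d
def ray(d,u,v):
    r=np.array([(u-d['cx'])/d['fx'],-(v-d['cy'])/d['fy'],-1]); return d['A']@r
def onz(d,u,v,z):
    r=ray(d,u,v); return d['P']+r*(z-d['P'][2])/r[2]
def proj(d,X):
    c=d['A'].T@(np.array(X)-d['P']); return d['cx']-d['fx']*c[0]/c[2], d['cy']+d['fy']*c[1]/c[2]
def save(d,f): cv2.imwrite('pics/'+f,d['frame'][:,:,::-1])
E
python3 - <<'E'
from h import *
for n in('scene','side','wrist'):
    d=grab(n);save(d,n+'0.png');print(n,d['P'].round(3),d['A'].round(3).tolist(),d['fx'],d['fy'],d['cx'],d['cy'],[k for k in d])
import cv2
a=[cv2.imread(f'pics/{n}0.png') for n in('scene','side')]
print(manip.get_state(),manip.grasp_offset)
E
```

```text
scene [0.961 0.43  1.053] [[-0.761, -0.554, 0.338], [0.649, -0.646, 0.401], [-0.004, 0.525, 0.851]] 454.28542980245174 454.28542980245174 276.6326409977921 210.24195704817322 ['frame', 'fx', 'fy', 'cx', 'cy', 'position', 'attitude', 'P', 'A']
side [0.227 0.762 0.694] [[-0.915, 0.237, -0.326], [-0.404, -0.534, 0.743], [0.002, 0.811, 0.585]] 435.08751618910435 435.08751618910435 276.58657464781686 207.6489737425661 ['frame', 'fx', 'fy', 'cx', 'cy', 'position', 'attitude', 'P', 'A']
wrist [0.576 0.083 0.374] [[1.0, -0.0, 0.001], [-0.0, 0.948, 0.319], [-0.001, -0.319, 0.948]] 328.70259720116553 328.70259720116553 280.0920372353705 207.16988071309135 ['frame', 'fx', 'fy', 'cx', 'cy', 'mount', 'P', 'A']
{'clock': 0.15, 'qpos': array([-1.21001156e-01,  2.76458570e-01,  1.50581882e+00,  3.28732504e-05,
        1.36072071e+00, -1.21010796e-01]), 'qd': array([ 0.00158776, -0.0027295 , -0.00312742,  0.00016532,  0.0016069 ,
       -0.00173458]), 'effort': array([ 9.65923646e-04, -4.17143512e+01, -2.46032345e+01, -1.26433165e-04,
        7.58384820e-03, -3.43765259e-05]), 'position': array([5.74569705e-01, 5.90642293e-05, 2.00042793e-01]), 'ee_rot': array([-5.63154861e-04,  7.07105630e-01,  7.07107583e-01, -4.20628816e-04]), 'contact_force': array([0.5406604 , 0.24863536, 1.00062987]), 'moment': array([-0.03309344,  0.03568538, -0.03850025]), 'gripper_force': 0.0, 'width': 0.08552506525768037} -0.0187
```

View pics/scene0.png

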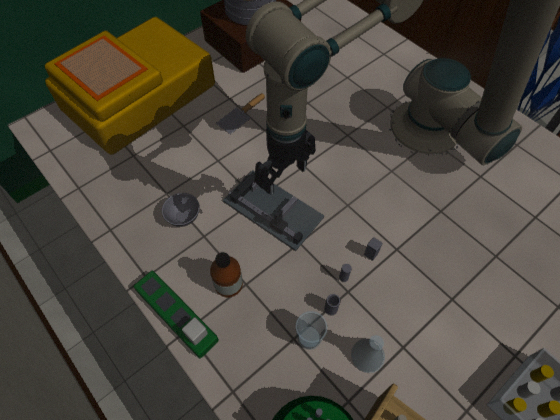

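View pics/side0.png

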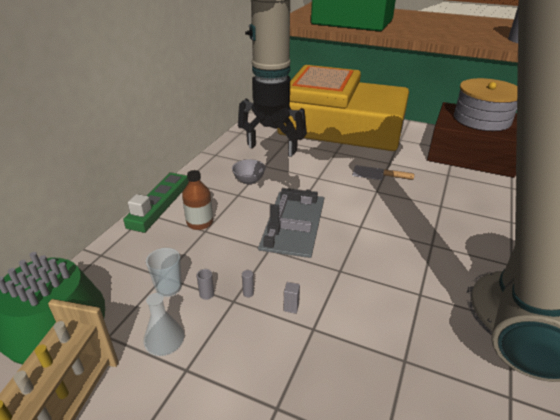

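View pics/wrist0.png

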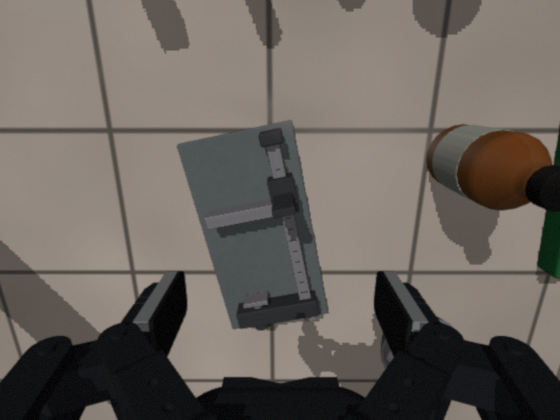

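The scene view shows the tube (hollow top) at (333,300), the rod at (346,272) and the block at (374,248). The wrist view shows the caliper with base corners near (180,145), (293,121), (327,312) and (235,327). The post is at the bottom and the tab at about (283,190).

```bash
cat > cal.py <<'E'
from h import *
def fit(d,px):
    W=np.array([onz(d,u,v,.01)[:2] for u,v in px]);C=np.array([[-65,140],[65,140],[65,-110],[-65,-110]])/1000.
    w,c=W.mean(0),C.mean(0);H=(C-c).T@(W-w);a=np.arctan2(H[0,1]-H[1,0],H[0,0]+H[1,1])
    r=np.array([[np.cos(a),-np.sin(a)],[np.sin(a),np.cos(a)]]);t=w-r@c
    return a,r,t,(W-(C@r.T+t))*1000
E
python3 - <<'E'
from cal import *
d=grab('wrist')
a,r,t,e=fit(d,[(180,145),(293,121),(327,312),(235,327)]);print(np.degrees(a),t,e.round(1))
s=grab('scene');S=grab('side')
for z in(0.01,):
  for n,dd in(('scene',s),('side',S)):
    print(n,[np.round(proj(dd,list(r@np.array(c)+t)+[.01]),0) for c in((-.065,.14),(.065,.14),(.065,-.11),(-.065,-.11))])
for n,a,b in(('tube',(334,295),(205,272)),('rod',(347,265),(248,272)),('block',(375,241),(291,286))):
    print(n,onz(s,*a,.06).round(3),onz(S,*b,.06).round(3))
E
```

```text
11.381633448358059 [ 0.55445581 -0.09007374] [[ 2.1 -1.7]
 [-1.4 -1.8]
 [-3.3  0.8]
 [ 2.6  2.7]]
scene [array([324., 216.]), array([295., 251.]), array([222., 200.]), array([252., 170.])]
side [array([309., 255.]), array([256., 247.]), array([278., 191.]), array([323., 196.])]
tube [0.615 0.222 0.06 ] [0.625 0.224 0.06 ]
rod [0.539 0.188 0.06 ] [0.544 0.188 0.06 ]
block [0.44  0.187 0.06 ] [0.447 0.189 0.06 ]
```

```bash
python3 -m pendant '[{"dx":0.028,"dy":0.006},{"dx":0.028,"dy":0.006},{"dx":0.028,"dy":0.006},{"dx":0.028,"dy":0.006},{"dx":0.028,"dy":0.006},{"dx":0.028,"dy":0.006},{"dx":0.028,"dy":0.006},{"dx":0.027,"dy":0.003}]' ; python3 -m pendant '[{"rz":7.1},{"rz":7.1},{"rz":7.1},{"rz":7.1},{"rz":7.1},{"rz":7.1},{"rz":7.1},{"rz":7.1},{"rz":7.1},{"rz":7.1},{"rz":7.1},{}]'
python3 - <<'E'
from h import *
d=grab('wrist');save(d,'w1.png');print(d['P'],proj(d,[.62,.223,.06]),proj(d,[.54,.188,.06]),manip.get_state()['position'],manip.get_state()['qpos'].round(2))
E
```

```text
[0.57578985 0.08294752 0.37468501] (np.float64(337.44996801027406), np.float64(-94.90865729104308)) (np.float64(235.73365484145506), np.float64(-40.943531078741614)) [5.74901867e-01 3.17413073e-05 2.00498954e-01] [-0.12  0.28  1.51  0.    1.36 -0.12]invalid input
invalid input
```

View pics/w1.png

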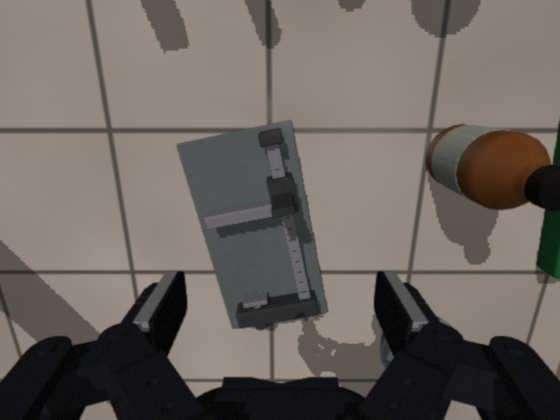

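The calls were refused and the picture is unchanged, so rows probably need every key.

```bash
python3 -m pendant '[{"dx":0.028,"dy":0.006,"dz":0,"rx":0,"ry":0,"rz":0,"hand":0.085},{"dx":0.028,"dy":0.006,"dz":0,"rx":0,"ry":0,"rz":0,"hand":0.085},{"dx":0.028,"dy":0.006,"dz":0,"rx":0,"ry":0,"rz":0,"hand":0.085},{"dx":0.028,"dy":0.006,"dz":0,"rx":0,"ry":0,"rz":0,"hand":0.085},{"dx":0.028,"dy":0.006,"dz":0,"rx":0,"ry":0,"rz":0,"hand":0.085},{"dx":0.028,"dy":0.006,"dz":0,"rx":0,"ry":0,"rz":0,"hand":0.085},{"dx":0.028,"dy":0.006,"dz":0,"rx":0,"ry":0,"rz":0,"hand":0.085},{"dx":0.027,"dy":0.003,"dz":0,"rx":0,"ry":0,"rz":0,"hand":0.085}]'
```

```text
clock: 1.02
position: [0.6206, 0.2246, 0.2005]
ee_rot: [0.0, 0.707, 0.707, 0.0]
contact_force: [-0.3, -0.8, -0.3]
width: 0.085
gripper_force: 0.0
```

```bash
python3 -m pendant '[{"dx":0,"dy":0,"dz":0,"rx":0,"ry":0,"rz":7.15,"hand":0.085},{"dx":0,"dy":0,"dz":0,"rx":0,"ry":0,"rz":7.15,"hand":0.085},{"dx":0,"dy":0,"dz":0,"rx":0,"ry":0,"rz":7.15,"hand":0.085},{"dx":0,"dy":0,"dz":0,"rx":0,"ry":0,"rz":7.15,"hand":0.085},{"dx":0,"dy":0,"dz":0,"rx":0,"ry":0,"rz":7.15,"hand":0.085},{"dx":0,"dy":0,"dz":0,"rx":0,"ry":0,"rz":7.15,"hand":0.085},{"dx":0,"dy":0,"dz":0,"rx":0,"ry":0,"rz":7.15,"hand":0.085},{"dx":0,"dy":0,"dz":0,"rx":0,"ry":0,"rz":7.15,"hand":0.085},{"dx":0,"dy":0,"dz":0,"rx":0,"ry":0,"rz":7.15,"hand":0.085},{"dx":0,"dy":0,"dz":0,"rx":0,"ry":0,"rz":7.15,"hand":0.085},{"dx":0,"dy":0,"dz":0,"rx":0,"ry":0,"rz":7.1,"hand":0.085},{"dx":0,"dy":0,"dz":0,"rx":0,"ry":0,"rz":0,"hand":0.085}]'
python3 - <<'E'
from h import *
d=grab('wrist');save(d,'w2.png');print(d['P'],proj(d,[.62,.223,.06]),proj(d,[.54,.188,.06]),manip.get_state()['qpos'].round(2))
E
```

```text
clock: 2.02
position: [0.62, 0.223, 0.2006]
ee_rot: [0.0, 0.995, 0.098, -0.0]
contact_force: [-0.1, 0.2, 0.3]
width: 0.085
gripper_force: 0.0
[0.70140085 0.23991117 0.3748961 ] (np.float64(280.82983337605526), np.float64(185.33958878597383)) (np.float64(298.22286362264333), np.float64(262.4877341738955)) [ 0.24  0.4   1.31 -0.    1.43  1.61]
```

View pics/w2.png

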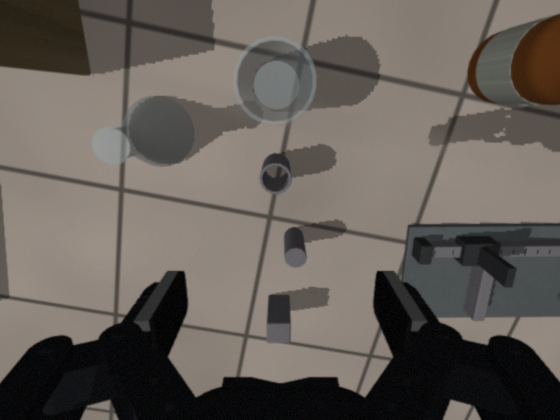

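The tube's top rim is centred at about (276,179), with the rod at (295,258) and the block at (279,333). The caliper lies parallel to the image rows, so the tool is already square to it.

```bash
python3 - <<'E'
from h import *
d=grab('wrist');A=rot(manip.get_state()['ee_rot']);p=np.array(manip.get_state()['position'])
g=cv2.cvtColor(d['frame'],cv2.COLOR_RGB2GRAY);c=g[150:205,250:305]
for u,v in((276,178.5),(275.5,178)):
  X=onz(d,u,v,.06);print(X,(A.T@(X-p))*1000)
for r in(166,172,178,184,190):print(r,g[r,255:300])
print(g[155:205,276])
a=g[215:235,430:540:10].astype(int);print(a)
E
```

```text
[0.62583311 0.22900179 0.06      ] [  6.94976973  -4.74507452 140.64624206]
[0.62622829 0.22958108 0.06      ] [  7.45320305  -5.23322873 140.64616576]
166 [137 137 138 138 134 135 123  94  64  64  77  92  96  96  94  93  87  86
  79  83  84  81  75  70  73  82  90  95  90  80  66  53  42  38  50  68
  80  82  82  82  81  80  81  80  81]
172 [137 136 136 137 136 122 103  95  80  53  42  48  69  83  84  84  87  84
  84  85  76  65  50  47  45  52  67  76  81  78  71  70  83  94  88  72
  73  81  80  81  79  82  80  81  81]
178 [135 137 136 136 123 105  89  60  41  36  39  38  37  40  40  41  43  46
  46  43  42  42  42  44  41  41  42  42  41  41  41  52  66  83  96  95
 100 119 124 125 125 126 126 126 128]
184 [137 137 136 135 135 125 108  95  76  52  42  40  40  40  41  40  42  41
  42  41  42  42  42  41  40  41  41  42  45  54  63  68  87 100  97 103
 125 128 127 127 127 127 126 128 128]
190 [135 136 136 135 135 135 133 135 134 127 116 107 100  93  81  71  59  55
  48  47  47  45  48  56  64  71  84  98 100  99 106 119 125 127 126 126
 126 125 126 127 125 127 127 126 128]
[ 42  42
[... 436 characters left out ...]
 137 138 138 138 138 135 137 138 137 136]
 [136 138 137 137 138 135 136 136 137 137 136]
 [136 136 136 137 137 124 135 134 137 131 135]
 [134 134 120 122 135 100 121 119 129 110 119]
 [114 116  82  81 115  78  82  80 102  78  79]
 [ 63  63  55  53  60  49  50  46  52  47  46]
 [ 42  40  42  41  42  42  41  41  41  44  43]
 [ 54  54  55  57  55  54  55  55  57  58  57]
 [ 73  74  75  74  73  72  72  74  73  74  71]
 [ 81  80  83  81  79  79  79  79  78  78  73]
 [ 83  80  81  83  81  79  79  79  78  68  59]
 [ 82  82  81  82  80  80  78  79  70  51  51]
 [ 83  81  81  83  80  80  72  68  52  49  55]
 [ 83  81  81  83  71  71  51  52  47  48  65]
 [ 72  81  80  77  51  52  50  49  46  49  68]]
```

```bash
python3 -m pendant '[{"dx":0.007,"dy":-0.005,"dz":0.02,"rx":0,"ry":0,"rz":0,"hand":0.07},{"dx":0,"dy":0,"dz":0.03,"rx":0,"ry":0,"rz":0,"hand":0.07},{"dx":0,"dy":0,"dz":0.03,"rx":0,"ry":0,"rz":0,"hand":0.07},{"dx":0,"dy":0,"dz":0.03,"rx":0,"ry":0,"rz":0,"hand":0.07},{"dx":0,"dy":0,"dz":0.03,"rx":0,"ry":0,"rz":0,"hand":0.07},{"dx":0,"dy":0,"dz":0.02,"rx":0,"ry":0,"rz":0,"hand":0.07},{"dx":0,"dy":0,"dz":0.0105,"rx":0,"ry":0,"rz":0,"hand":0.07},{"dx":0,"dy":0,"dz":0,"rx":0,"ry":0,"rz":0,"hand":0.07}]'
python3 -m pendant '[{"dx":0,"dy":0,"dz":0,"rx":0,"ry":0,"rz":0,"hand":0.028},{"dx":0,"dy":0,"dz":0,"rx":0,"ry":0,"rz":0,"hand":0.028},{"dx":0,"dy":0,"dz":0,"rx":0,"ry":0,"rz":0,"hand":0.028},{"dx":0,"dy":0,"dz":0,"rx":0,"ry":0,"rz":0,"hand":0.028},{"dx":0,"dy":0,"dz":0,"rx":0,"ry":0,"rz":0,"hand":0.028},{"dx":0,"dy":0,"dz":0,"rx":0,"ry":0,"rz":0,"hand":0.028},{"dx":0,"dy":0,"dz":0,"rx":0,"ry":0,"rz":0,"hand":0.028},{"dx":0,"dy":0,"dz":0,"rx":0,"ry":0,"rz":0,"hand":0.028}]' 25
```

```text
clock: 2.78
position: [0.624, 0.2287, 0.0274]
ee_rot: [0.0, 0.995, 0.1, -0.003]
contact_force: [-0.2, 0.6, 0.1]
width: 0.07
gripper_force: 0.0
clock: 3.45
position: [0.6259, 0.2293, 0.0304]
ee_rot: [-0.0, 0.995, 0.099, 0.0]
contact_force: [0.1, -0.5, 0.7]
width: 0.0282
gripper_force: 0.0
```

```bash
python3 -c "
from h import *
d=grab('wrist');save(d,'w3.png')
print(proj(d,[.626,.2293,.06]))
s=manip.get_state();print(s['width'],s['gripper_force'])"
```

```text
(np.float64(281.53147952619935), np.float64(272.6542491870341))
0.027827992462372598 0.0
```

View pics/w3.png

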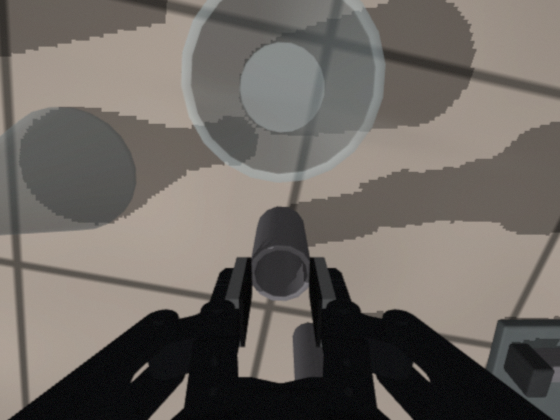

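The fingers straddle the tube: its rim is centred at about (280,272), and the pads touch at columns 250 and 310. The force still reads zero, so I'll close further and check.

```bash
python3 -m pendant '[{"dx":0,"dy":0,"dz":0,"rx":0,"ry":0,"rz":0,"hand":0.022},{"dx":0,"dy":0,"dz":0,"rx":0,"ry":0,"rz":0,"hand":0.022},{"dx":0,"dy":0,"dz":0,"rx":0,"ry":0,"rz":0,"hand":0.022}]' 25
```

```text
clock: 3.75
position: [0.6259, 0.2293, 0.0302]
ee_rot: [0.0, 0.995, 0.099, -0.0]
contact_force: [-0.4, -0.5, 0.0]
width: 0.0219
gripper_force: 0.0
```

```bash
python3 -c "
from h import *
d=grab('wrist');s=manip.get_state();p=np.array(s['position']);A=rot(s['ee_rot'])
for o in((0,0,0),(0,.011,0),(0,-.011,0),(.011,.011,0),(0,.011,-.0187),(.011,.011,-.0187)):print(o,np.round(proj(d,p+A@np.array(o)),1))
print(np.array(d['mount']).round(4))
for z in (0,.06):print('at',z,np.round(proj(d,[.626,.2293,z]),1))
save(d,'w4.png')
c=d['frame'][200:400,160:400];cv2.imwrite('pics/c4.png',cv2.resize(c[:,:,::-1],(720,600),interpolation=cv2.INTER_CUBIC))
"
```

```text
(0, 0, 0) [281.3 247.1]
(0, 0.011, 0) [300.2 247.1]
(0, -0.011, 0) [262.5 247.1]
(0.011, 0.011, 0) [300.6 229.6]
(0, 0.011, -0.0187) [302.2 262.4]
(0.011, 0.011, -0.0187) [302.7 243.4]
[[-4.000e-04  9.479e-01  3.187e-01  8.310e-02]
 [ 1.000e+00  3.000e-04  3.000e-04 -7.000e-04]
 [ 2.000e-04  3.187e-01 -9.479e-01 -1.743e-01]
 [ 0.000e+00  0.000e+00  0.000e+00  1.000e+00]]
at 0 [281.2 227.4]
at 0.06 [281.5 272.9]
```

View pics/c4.png

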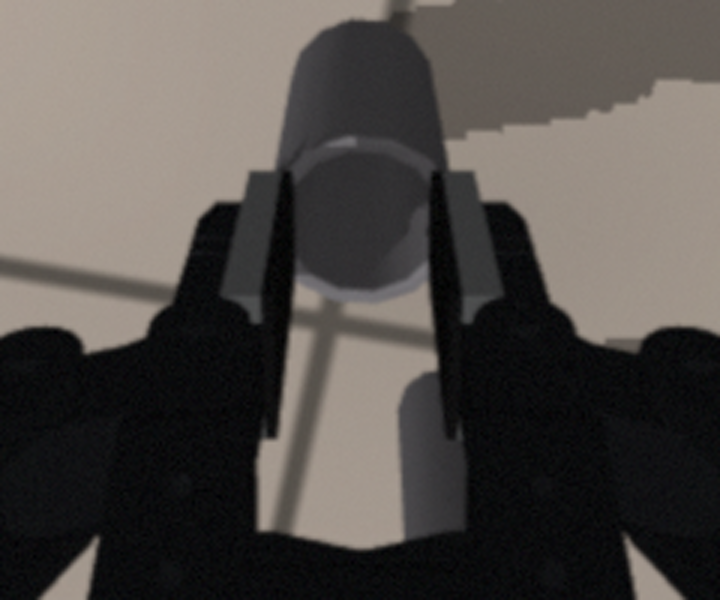

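The pads overlap the rim in the picture while closed to 22 mm, so the fingertips appear to be above the tube. I'll check the fingertip height in the fixed views.

```bash
python3 -c "
from h import *
s=manip.get_state();p=np.array(s['position']);A=rot(s['ee_rot']);print(p,s['qpos'])
ims=[]
for n in('scene','side'):
  d=grab(n);c=np.array(proj(d,[p[0],p[1],.06])).astype(int)
  im=d['frame'][:,:,::-1].copy()
  x0,y0=max(c[0]-50,0),max(c[1]-60,0);k=im[y0:y0+120,x0:x0+100]
  k=cv2.resize(k,(400,480),interpolation=cv2.INTER_CUBIC)
  for o in(0,.04,):
    q=np.array(proj(d,p+[0,0,o]))-[x0,y0];cv2.circle(k,tuple((q*4).astype(int)),3,(0,0,255) if o==0 else (0,255,0),-1)
  ims.append(k)
cv2.imwrite('pics/f5.png',np.hstack(ims))
"
```

```text
[0.62587614 0.22925534 0.03014291] [ 2.46842717e-01  5.35137845e-01  1.53076979e+00 -6.47663275e-05
  1.07577158e+00  1.61867592e+00]
```

View pics/f5.png

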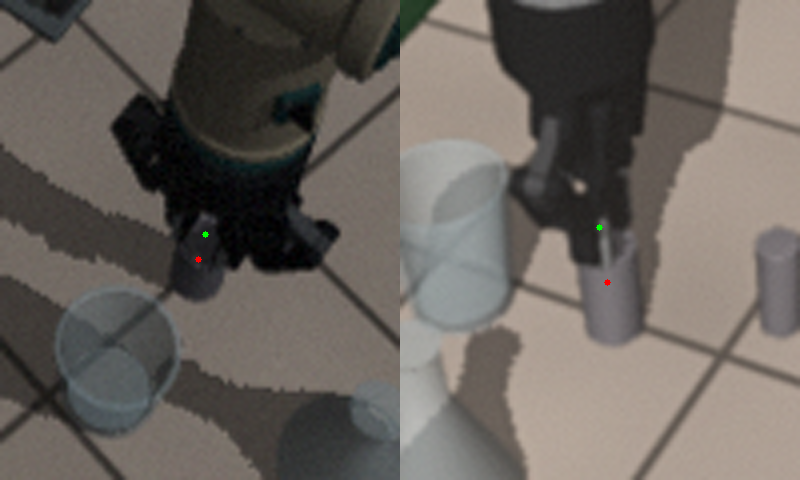

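```bash
python3 -c "
from h import *
s=manip.get_state();p=np.array(s['position']);A=rot(s['ee_rot']);d=grab('side')
r=np.array(proj(d,p))
for yy in(-.011,-.018,-.025,.011):
  for z in(0,-.02,-.035,-.05):
    q=np.array(proj(d,p+A@[0,yy,z]))-r;print(yy,z,(q*4+[607,282]).round())
"
```

```text
-0.011 0 [600. 297.]
-0.011 -0.02 [596. 270.]
-0.011 -0.035 [593. 249.]
-0.011 -0.05 [590. 227.]
-0.018 0 [595. 307.]
-0.018 -0.02 [591. 279.]
-0.018 -0.035 [588. 258.]
-0.018 -0.05 [585. 237.]
-0.025 0 [590. 317.]
-0.025 -0.02 [586. 289.]
-0.025 -0.035 [583. 268.]
-0.025 -0.05 [580. 246.]
0.011 0 [614. 267.]
0.011 -0.02 [611. 240.]
0.011 -0.035 [608. 219.]
0.011 -0.05 [605. 198.]
```

The side view shows the near fingertip about 30–38 mm above the reported TCP, and the wrist view gives about 38 mm. So the real tips sit roughly 35 mm short of it. I'll open, go down 35 mm and grip.

```bash
python3 -m pendant '[{"dx":0,"dy":0,"dz":0,"rx":0,"ry":0,"rz":0,"hand":0.06},{"dx":0,"dy":0,"dz":0,"rx":0,"ry":0,"rz":0,"hand":0.06},{"dx":0,"dy":0,"dz":0,"rx":0,"ry":0,"rz":0,"hand":0.06},{"dx":0,"dy":0,"dz":0,"rx":0,"ry":0,"rz":0,"hand":0.06},{"dx":0,"dy":0,"dz":0.01,"rx":0,"ry":0,"rz":0,"hand":0.06},{"dx":0,"dy":0,"dz":0.01,"rx":0,"ry":0,"rz":0,"hand":0.06},{"dx":0,"dy":0,"dz":0.01,"rx":0,"ry":0,"rz":0,"hand":0.06},{"dx":0,"dy":0,"dz":0.005,"rx":0,"ry":0,"rz":0,"hand":0.06},{"dx":0,"dy":0,"dz":0,"rx":0,"ry":0,"rz":0,"hand":0.06}]'
python3 -m pendant '[{"dx":0,"dy":0,"dz":0,"rx":0,"ry":0,"rz":0,"hand":0.025},{"dx":0,"dy":0,"dz":0,"rx":0,"ry":0,"rz":0,"hand":0.025},{"dx":0,"dy":0,"dz":0,"rx":0,"ry":0,"rz":0,"hand":0.025},{"dx":0,"dy":0,"dz":0,"rx":0,"ry":0,"rz":0,"hand":0.025},{"dx":0,"dy":0,"dz":0,"rx":0,"ry":0,"rz":0,"hand":0.025},{"dx":0,"dy":0,"dz":0,"rx":0,"ry":0,"rz":0,"hand":0.025}]' 25
```

```text
clock: 4.7
position: [0.6242, 0.2288, -0.0073]
ee_rot: [0.0, 0.995, 0.099, -0.002]
contact_force: [-1.2, -0.1, -0.3]
width: 0.0599
gripper_force: 0.0
clock: 5.2
position: [0.6263, 0.2293, -0.0044]
ee_rot: [-0.0, 0.995, 0.099, 0.0]
contact_force: [0.5, 0.0, 0.1]
width: 0.0304
gripper_force: 25.1
```

```bash
python3 -m pendant '[{"dx":0,"dy":0,"dz":-0.01,"rx":0,"ry":0,"rz":0,"hand":0.025},{"dx":0,"dy":0,"dz":-0.02,"rx":0,"ry":0,"rz":0,"hand":0.025},{"dx":0,"dy":0,"dz":-0.02,"rx":0,"ry":0,"rz":0,"hand":0.025},{"dx":0,"dy":0,"dz":-0.025,"rx":0,"ry":0,"rz":0,"hand":0.025},{"dx":0,"dy":0,"dz":-0.025,"rx":0,"ry":0,"rz":0,"hand":0.025},{"dx":0,"dy":0,"dz":-0.01,"rx":0,"ry":0,"rz":0,"hand":0.025},{"dx":0,"dy":0,"dz":0,"rx":0,"ry":0,"rz":0,"hand":0.025}]'
python3 -m pendant '[{"dx":-0.0128,"dy":0.027,"dz":0,"rx":0,"ry":0,"rz":0,"hand":0.025},{"dx":-0.0128,"dy":0.027,"dz":0,"rx":0,"ry":0,"rz":0,"hand":0.025},{"dx":-0.0128,"dy":0.027,"dz":0,"rx":0,"ry":0,"rz":0,"hand":0.025},{"dx":-0.0128,"dy":0.027,"dz":0,"rx":0,"ry":0,"rz":0,"hand":0.025},{"dx":-0.0128,"dy":0.027,"dz":0,"rx":0,"ry":0,"rz":0,"hand":0.025},{"dx":-0.0128,"dy":0.027,"dz":0,"rx":0,"ry":0,"rz":0,"hand":0.025},{"dx":-0.0128,"dy":0.027,"dz":0,"rx":0,"ry":0,"rz":0,"hand":0.025},{"dx":-0.0128,"dy":0.027,"dz":0,"rx":0,"ry":0,"rz":0,"hand":0.025},{"dx":-0.0128,"dy":0.027,"dz":0,"rx":0,"ry":0,"rz":0,"hand":0.025},{"dx":-0.0128,"dy":0.027,"dz":0,"rx":0,"ry":0,"rz":0,"hand":0.025},{"dx":-0.0128,"dy":0.027,"dz":0,"rx":0,"ry":0,"rz":0,"hand":0.025},{"dx":-0.0128,"dy":0.027,"dz":0,"rx":0,"ry":0,"rz":0,"hand":0.025}]'
python3 -m pendant '[{"dx":0,"dy":0,"dz":0,"rx":0,"ry":0,"rz":0,"hand":0.025},{"dx":0,"dy":0,"dz":0,"rx":0,"ry":0,"rz":0,"hand":0.025}]'
python3 -c "
from h import *
d=grab('wrist');save(d,'w6.png');np.save('w6',np.array([d['P'],*d['A']]))"
```

```text
clock: 5.78
position: [0.628, 0.2298, 0.109]
ee_rot: [-0.0, 0.995, 0.099, 0.003]
contact_force: [0.7, -0.7, -1.6]
width: 0.0306
gripper_force: 25.1
clock: 6.78
position: [0.5375, -0.1195, 0.1036]
ee_rot: [-0.001, 0.995, 0.099, -0.001]
contact_force: [0.6, -1.0, -1.4]
width: 0.0304
gripper_force: 25.2
clock: 6.95
position: [0.5379, -0.1197, 0.1038]
ee_rot: [-0.001, 0.995, 0.098, -0.001]
contact_force: [-0.2, 1.2, -2.9]
width: 0.0303
gripper_force: 25.4
```

View pics/w6.png

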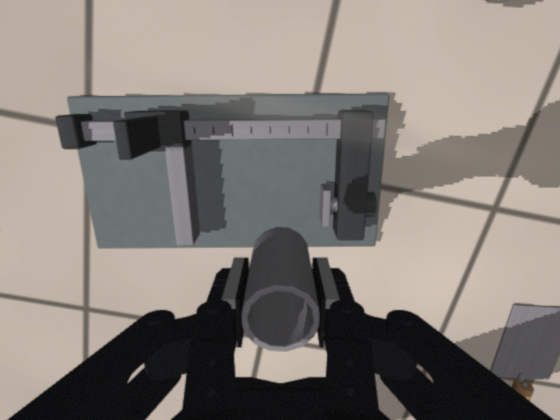

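The wrist view shows the base corners at (70,97), (388,95), (377,246) and (97,248), with the tube upright in the hand. The anvil covers about rows 185–226 with its face at column 322. The jaw's face is at about column 190, and the tab's top near (123,138).

```bash
python3 - <<'E'
from cal import *
d=grab('wrist');s=manip.get_state();p=np.array(s['position']);A=rot(s['ee_rot'])
a,r,t,e=fit(d,[(97,248),(70,97),(388,95),(377,246)]);print(np.degrees(a),t,e.round(1),'tool y deg',np.degrees(np.arctan2(*A[:2,1][::-1])))
C=lambda u,v,z:((onz(d,u,v,z)[:2]-t)@r*1000).round(1)
print('anvil',C(322,185,.035),C(322,226,.035),'post',C(340,112,.036),C(336,238,.036),'jaw',C(187,142,.036),C(192,243,.036))
print('TCP',((p[:2]-t)@r*1000).round(1))
T=np.array([*(r@np.array([-.02,-.028])+t),p[2]]);print('to target',A.T@(T-p)*1000)
g=cv2.cvtColor(d['frame'],cv2.COLOR_RGB2GRAY)
print(g[80:105,150:350:40].T);print(g[238:256,120:240:30].T);print(g[205,310:360]);print(g[170,180:200]);print(g[120,55:130]);print(g[230,370:392])
np.savez('cal',r=r,t=t)
E
```

```text
11.685036477315261 [ 0.55226021 -0.09008646] [[ 0.4  1. ]
 [-0.2 -2.2]
 [-1.3  1.7]
 [ 1.1 -0.5]] tool y deg -78.62815945676688
anvil [ -0.6 -56.4] [-34.3 -57.5] post [ 52.9 -67.2] [-44.3 -69. ] jaw [32.7 43.2] [-48.   47.1]
TCP [-19.  -24.6]
to target [-0.95136465  3.42790129 -0.00450363]
[[184 183 183 182 181 182 181 182 183 183 183 184 184 182 163 117  96 103
  112 116 119 117 117 117 117]
 [185 185 184 183 182 182 183 180 180 180 180 180 178 162 128 114 102 110
  118 118 118 118 119 115 104]
 [186 188 186 187 186 187 186 186 186 184 183 182 182 180 170 142 114 117
  123 122 120 111 110 105  95]
 [187 186 188 188 187 186 187 187 186 186 186 186 183 168 126 105 108 116
  122 123 122 122 122 122 122]
 [188 187 188 188 187 187 187 187 186 187 187 184 166 124 107  91 101 110
  115 115 115 115 116 117 119]]
[[113 112 111 113 113 112 113 113 113 113 139 180 185 185 184 185 184 183]
 [112 111 112 110 114 114 114 114 113 118 146 181 184 186 186 185 184 186]
 [141 141 139 142 141 141 140 132 115 123 153 184 186 188 187 187 185 186]
 [112 111 111 111 113 113 114 114 113 125 159 185 187 188 188 188 188 186]]
[109 108 108 107 109 107 108 110 109 110 106  99  93  95 113 137 135 134
 134 133 128 107  90  96 109 129 138 137 113  62  58  64  63  63  63  63
  55  42  41  41  39  39  41  38  38  40  38  40  36  40]
[139 137 140 140 140 140 121  81  56  49  50  50  49  50  51  57  68  69
  71  71]
[121 122 104  74  67  65  67  68  66  68  68  67  68  67  67  66  66  63
  60  49  38  30  22  22  22  23  22  21  22  22  25  23  24  26  28  28
  32  32  36  50  64  66  67  67  68  66  68  68  69  68  67  66  68  68
  67  67  67  67  67  68  66  67  67  65  64  64  62  62  62  61  59  55
  46  43  42]
[107 108 107 109 108 109 103  95 103 117 120 124 154 183 187 190 189 188
 189 188 190 188]
```

```bash
python3 -m pendant '[{"dx":-0.001,"dy":0.002,"dz":0.02,"rx":0,"ry":0,"rz":0,"hand":0.025},{"dx":0,"dy":0,"dz":0.02,"rx":0,"ry":0,"rz":0,"hand":0.025},{"dx":0,"dy":0,"dz":0.02,"rx":0,"ry":0,"rz":0,"hand":0.025},{"dx":0,"dy":0,"dz":0.015,"rx":0,"ry":0,"rz":0,"hand":0.025},{"dx":0,"dy":0,"dz":0.01,"rx":0,"ry":0,"rz":0,"hand":0.025},{"dx":0,"dy":0,"dz":0.005,"rx":0,"ry":0,"rz":0,"hand":0.025},{"dx":0,"dy":0,"dz":0.003,"rx":0,"ry":0,"rz":0,"hand":0.025},{"dx":0,"dy":0,"dz":0.002,"rx":0,"ry":0,"rz":0,"hand":0.025},{"dx":0,"dy":0,"dz":0.001,"rx":0,"ry":0,"rz":0,"hand":0.025},{"dx":0,"dy":0,"dz":0.001,"rx":0,"ry":0,"rz":0,"hand":0.025},{"dx":0,"dy":0,"dz":0,"rx":0,"ry":0,"rz":0,"hand":0.025},{"dx":0,"dy":0,"dz":0,"rx":0,"ry":0,"rz":0,"hand":0.025}]'; python3 -m pendant '[{"dx":0,"dy":0,"dz":0,"rx":0,"ry":0,"rz":0,"hand":0.025},{"dx":0,"dy":0,"dz":0,"rx":0,"ry":0,"rz":0,"hand":0.025}]'
```

```text
clock: 8.05
position: [0.5392, -0.121, 0.0087]
ee_rot: [0.0, 0.995, 0.099, 0.001]
contact_force: [0.2, 0.0, -0.5]
width: 0.0303
gripper_force: 25.4
clock: 8.22
position: [0.539, -0.121, 0.0085]
ee_rot: [0.0, 0.995, 0.099, 0.0]
contact_force: [-0.5, -0.2, -1.2]
width: 0.0305
gripper_force: 25.4
```

```bash
for i in 1 2 3; do python3 -m pendant '[{"dx":0,"dy":0,"dz":0.001,"rx":0,"ry":0,"rz":0,"hand":0.025},{"dx":0,"dy":0,"dz":0,"rx":0,"ry":0,"rz":0,"hand":0.025},{"dx":0,"dy":0,"dz":0,"rx":0,"ry":0,"rz":0,"hand":0.025}]' | grep -E "posi|contact"; done
```

```text
position: [0.5387, -0.1209, 0.0072]
contact_force: [-1.1, 0.1, -1.3]
position: [0.5387, -0.1208, 0.0061]
contact_force: [0.4, -0.1, -2.2]
position: [0.539, -0.1209, 0.0056]
contact_force: [0.1, -0.0, 0.6]
```

```bash
python3 -m pendant '[{"dx":0,"dy":0,"dz":0,"rx":0,"ry":0,"rz":0,"hand":0.034},{"dx":0,"dy":0,"dz":0,"rx":0,"ry":0,"rz":0,"hand":0.04},{"dx":0,"dy":0,"dz":0,"rx":0,"ry":0,"rz":0,"hand":0.06},{"dx":0,"dy":0,"dz":0,"rx":0,"ry":0,"rz":0,"hand":0.06},{"dx":0,"dy":0,"dz":0,"rx":0,"ry":0,"rz":0,"hand":0.06},{"dx":0,"dy":0,"dz":-0.01,"rx":0,"ry":0,"rz":0,"hand":0.06},{"dx":0,"dy":0,"dz":-0.02,"rx":0,"ry":0,"rz":0,"hand":0.06},{"dx":0,"dy":0,"dz":-0.03,"rx":0,"ry":0,"rz":0,"hand":0.06},{"dx":0,"dy":0,"dz":-0.03,"rx":0,"ry":0,"rz":0,"hand":0.06},{"dx":0,"dy":0,"dz":-0.01,"rx":0,"ry":0,"rz":0,"hand":0.06},{"dx":0,"dy":0,"dz":0,"rx":0,"ry":0,"rz":0,"hand":0.06},{"dx":0,"dy":0,"dz":0,"rx":0,"ry":0,"rz":0,"hand":0.06}]'
python3 - <<'E'
from h import *
z=np.load('cal.npz');r,t=z['r'],z['t']
d=grab('wrist');save(d,'w7.png');s=manip.get_state();p=np.array(s['position']);A=rot(s['ee_rot'])
C=lambda u,v,zz:((onz(d,u,v,zz)[:2]-t)@r*1000).round(1)
print('tube expected at',proj(d,[.539,-.121,.07]),proj(d,[.539,-.121,.01]))
T=lambda c,zz:np.array([*(r@np.array(c)+t),zz])
print('tab expect',[np.round(proj(d,T((x,y),.086))) for x in(.029,.051) for y in(.059,.067)])
g=cv2.cvtColor(d['frame'],cv2.COLOR_RGB2GRAY)
for row in range(115,160,6):print(row,g[row,100:190:3])
E
```

```text
clock: 9.97
position: [0.5388, -0.1208, 0.1057]
ee_rot: [0.0, 0.995, 0.099, 0.001]
contact_force: [0.2, -0.3, -0.4]
width: 0.0603
gripper_force: 0.0
tube expected at (np.float64(281.41083180878854), np.float64(224.31043279913695)) (np.float64(281.1178027452888), np.float64(198.65908787404456))
tab expect [array([135., 159.]), array([122., 159.]), array([130., 121.]), array([116., 121.])]
115 [64 65 65 66 63 64 65 99 76 59 59 58 60 57 61 58 59 57 50 53 52 54 37 36
 36 37 35 23 23 29]
121 [61 61 61 61 59 53 49 43 33 23 23 22 19 22 16 19 20 19 21 28 38 36 35 36
 38 36 37 20 39 52]
127 [132 133 135 133 131  64  58  59  56  28  23  18  19  21  19  21  20  21
  21  24  35  36  35  34  36  36  37  23  65  77]
133 [137 138 138 136 138  79  57  58  59  38  20  17  19  21  19  23  18  19
  19  20  35  35  37  37  34  34  34  27  55  79]
139 [135 135 135 136 136 117  61  58  57  51  18  17  19  19  18  18  18  19
  21  23  34  35  34  36  34  33  35  29  35  76]
145 [107 107 106 105 106 104  62  58  57  54  24  15  19  16  20  19  19  19
  21  18  29  36  34  35  46  55  53  47  18  26]
151 [105 106 106 104 103 107  68  59  59  56  32  19  19  19  19  17  25  48
  61  64  64  66 129 131 127 128 129 123  47  46]
157 [103 105 104 103 105 106  91  59  56  56  48  21  54  97 105 105 104 106
 104 105 105 104 130 132 128 127 127 129  51  45]
```

View pics/w7.png

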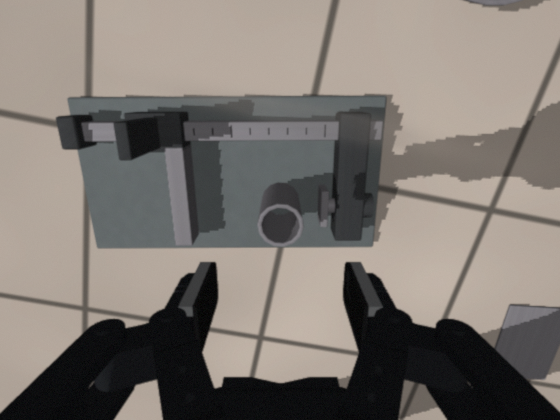

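The tube stands upright and free, its rim centred at (280,224), right where expected, next to the anvil face at column 320. The tab's top face spans about columns 116–130, rows 120–159. I'll straddle it loosely and push it with the rear pad.

```bash
python3 - <<'E'
from h import *
z=np.load('cal.npz');r,t=z['r'],z['t']
d=grab('wrist');s=manip.get_state();p=np.array(s['position']);A=rot(s['ee_rot'])
C=lambda u,v,zz:((onz(d,u,v,zz)[:2]-t)@r*1000).round(1)
g=cv2.cvtColor(d['frame'],cv2.COLOR_RGB2GRAY)
for row in (130,136,142,148):print(row,g[row,108:140])
print(g[112:166,122]);
print('tab',C(123.3,139.5,.086),'TCP',((p[:2]-t)@r*1000).round(1))
print(A.T@(onz(d,123.3,139.5,.086)-p)*1000)
E
```

```text
130 [138 136 137 139 136 124  93  64  59  60  57  58  59  61  59  57  57  51
  45  31  21  17  19  18  19  20  19  19  19  21  19  19]
136 [134 133 133 133 134 133 121  91  63  60  59  60  59  60  58  58  59  58
  52  43  31  24  19  19  17  16  20  20  18  20  16  17]
142 [100  99  97  94  93  98 106  99  80  65  62  60  60  60  59  60  59  58
  58  51  42  28  23  19  20  18  23  21  23  23  17  19]
148 [105 104 104 105 105 105 107 105  97  77  61  60  61  59  61  58  59  59
  56  57  53  39  25  19  16  18  17  17  16  20  18  20]
[106 105 106 105  97  79  61  47  36  48  56  59  58  56  57  55  57  58
  59  59  58  58  58  59  58  60  58  60  58  59  59  60  59  61  58  59
  61  60  59  60  59  59  58  58  58  57  63  86 106 108 106 106 107 108]
tab [39.9 64.2] TCP [-20.6 -26.7]
[ 60.03269775 -91.19603835  17.82518251]
```

```bash
python3 -m pendant '[{"dx":0.015,"dy":-0.023,"dz":0,"rx":0,"ry":0,"rz":0,"hand":0.05},{"dx":0.015,"dy":-0.023,"dz":0,"rx":0,"ry":0,"rz":0,"hand":0.05},{"dx":0.015,"dy":-0.023,"dz":0,"rx":0,"ry":0,"rz":0,"hand":0.05},{"dx":0.015,"dy":-0.023,"dz":0,"rx":0,"ry":0,"rz":0,"hand":0.05},{"dx":0,"dy":0,"dz":0,"rx":0,"ry":0,"rz":0,"hand":0.05},{"dx":0,"dy":0,"dz":0.02,"rx":0,"ry":0,"rz":0,"hand":0.05},{"dx":0,"dy":0,"dz":0.02,"rx":0,"ry":0,"rz":0,"hand":0.05},{"dx":0,"dy":0,"dz":0.02,"rx":0,"ry":0,"rz":0,"hand":0.05},{"dx":0,"dy":0,"dz":0.02,"rx":0,"ry":0,"rz":0,"hand":0.05},{"dx":0,"dy":0,"dz":0.0135,"rx":0,"ry":0,"rz":0,"hand":0.05},{"dx":0,"dy":0,"dz":0,"rx":0,"ry":0,"rz":0,"hand":0.05},{"dx":0,"dy":0,"dz":0,"rx":0,"ry":0,"rz":0,"hand":0.05}]'
python3 -m pendant '[{"dx":0,"dy":0,"dz":0,"rx":0,"ry":0,"rz":0,"hand":0.018},{"dx":0,"dy":0,"dz":0,"rx":0,"ry":0,"rz":0,"hand":0.018},{"dx":0,"dy":0,"dz":0,"rx":0,"ry":0,"rz":0,"hand":0.018},{"dx":0,"dy":0,"dz":0,"rx":0,"ry":0,"rz":0,"hand":0.018},{"dx":0,"dy":0,"dz":0,"rx":0,"ry":0,"rz":0,"hand":0.018},{"dx":0,"dy":0,"dz":0,"rx":0,"ry":0,"rz":0,"hand":0.018},{"dx":0,"dy":0,"dz":0,"rx":0,"ry":0,"rz":0,"hand":0.018}]'
python3 - <<'E'
from h import *
z=np.load('cal.npz');r,t=z['r'],z['t']
s=manip.get_state();p=np.array(s['position']);print('TCP',((p[:2]-t)@r*1000).round(1),s['width'],s['contact_force'])
E
```

```text
clock: 11.07
position: [0.5777, -0.0189, 0.0099]
ee_rot: [-0.0, 0.995, 0.099, -0.002]
contact_force: [0.1, 0.3, 0.8]
width: 0.0504
gripper_force: 0.0
clock: 11.65
position: [0.5795, -0.0188, 0.012]
ee_rot: [0.0, 0.995, 0.099, 0.0]
contact_force: [0.0, -0.3, 0.9]
width: 0.018
gripper_force: 0.0
TCP [41.1 64.3] 0.01798823650012288 [ 0.04656213 -0.34601825  0.85463512]
```

```bash
cat > st.py <<'E'
from h import *
z=np.load('cal.npz');r,t=z['r'],z['t']
s=manip.get_state();p=np.array(s['position']);f=np.array(s['contact_force'])
print('clk',round(s['clock'],2),'TCP',((p[:2]-t)@r*1000).round(2),'F cal',(f[:2]@r).round(2),round(f[2],1),'w',round(s['width'],4),'M',np.round(s['moment'],2))
E
python3 -m pendant '[{"dx":0,"dy":0.002,"dz":0,"rx":0,"ry":0,"rz":0,"hand":0.018},{"dx":0,"dy":0.002,"dz":0,"rx":0,"ry":0,"rz":0,"hand":0.018},{"dx":0,"dy":0.003,"dz":0,"rx":0,"ry":0,"rz":0,"hand":0.018},{"dx":0,"dy":0.005,"dz":0,"rx":0,"ry":0,"rz":0,"hand":0.018},{"dx":0,"dy":0.005,"dz":0,"rx":0,"ry":0,"rz":0,"hand":0.018},{"dx":0,"dy":0.005,"dz":0,"rx":0,"ry":0,"rz":0,"hand":0.018},{"dx":0,"dy":0.005,"dz":0,"rx":0,"ry":0,"rz":0,"hand":0.018},{"dx":0,"dy":0.005,"dz":0,"rx":0,"ry":0,"rz":0,"hand":0.018}]'>/dev/null; python3 st.py
python3 -m pendant '[{"dx":0,"dy":0.005,"dz":0,"rx":0,"ry":0,"rz":0,"hand":0.018},{"dx":0,"dy":0.004,"dz":0,"rx":0,"ry":0,"rz":0,"hand":0.018},{"dx":0,"dy":0.004,"dz":0,"rx":0,"ry":0,"rz":0,"hand":0.018},{"dx":0,"dy":0.003,"dz":0,"rx":0,"ry":0,"rz":0,"hand":0.018},{"dx":0,"dy":0.002,"dz":0,"rx":0,"ry":0,"rz":0,"hand":0.018},{"dx":0,"dy":0.002,"dz":0,"rx":0,"ry":0,"rz":0,"hand":0.018}]'>/dev/null; python3 st.py
python3 -m pendant '[{"dx":0,"dy":0.001,"dz":0,"rx":0,"ry":0,"rz":0,"hand":0.018},{"dx":0,"dy":0,"dz":0,"rx":0,"ry":0,"rz":0,"hand":0.018}]'>/dev/null; python3 st.py
```

```text
clk 12.32 TCP [41.02 31.82] F cal [0.91 2.09] 0.8 w 0.0184 M [0.54 0.01 0.06]
clk 12.82 TCP [41.01 11.89] F cal [0.76 2.71] 0.1 w 0.0178 M [ 0.48 -0.17  0.01]
clk 12.98 TCP [40.77 10.75] F cal [0.05 0.58] -0.8 w 0.018 M [ 0.12 -0.06 -0.01]
```

```bash
python3 -m pendant '[{"dx":0,"dy":0.001,"dz":0,"rx":0,"ry":0,"rz":0,"hand":0.018},{"dx":0,"dy":0.001,"dz":0,"rx":0,"ry":0,"rz":0,"hand":0.018},{"dx":0,"dy":0.001,"dz":0,"rx":0,"ry":0,"rz":0,"hand":0.018},{"dx":0,"dy":0.001,"dz":0,"rx":0,"ry":0,"rz":0,"hand":0.018},{"dx":0,"dy":0.001,"dz":0,"rx":0,"ry":0,"rz":0,"hand":0.018},{"dx":0,"dy":0.001,"dz":0,"rx":0,"ry":0,"rz":0,"hand":0.018}]'>/dev/null; python3 st.py
python3 -m pendant '[{"dx":0,"dy":0.001,"dz":0,"rx":0,"ry":0,"rz":0,"hand":0.018},{"dx":0,"dy":0.001,"dz":0,"rx":0,"ry":0,"rz":0,"hand":0.018},{"dx":0,"dy":0.001,"dz":0,"rx":0,"ry":0,"rz":0,"hand":0.018},{"dx":0,"dy":0.001,"dz":0,"rx":0,"ry":0,"rz":0,"hand":0.018}]'>/dev/null; python3 st.py
for i in 1 2 3; do python3 -m pendant '[{"dx":0,"dy":0.001,"dz":0,"rx":0,"ry":0,"rz":0,"hand":0.018}]'>/dev/null; python3 st.py; done
```

```text
clk 13.48 TCP [40.61  5.29] F cal [1.02 0.98] 0.0 w 0.0175 M [ 0.39 -0.05 -0.  ]
clk 13.82 TCP [40.61  1.57] F cal [1.04 2.72] 0.8 w 0.0175 M [ 0.43 -0.05 -0.03]
clk 13.9 TCP [40.61  0.53] F cal [1.24 2.74] 0.4 w 0.0182 M [ 0.5  -0.03  0.01]
clk 13.98 TCP [40.63 -0.51] F cal [0.5  3.09] 0.7 w 0.0182 M [ 0.52  0.08 -0.01]
clk 14.07 TCP [40.64 -1.58] F cal [-0.04  3.16] 0.7 w 0.0182 M [ 0.58  0.02 -0.  ]
```

```bash
for i in 1 2 3 4 5 6 7 8 9; do python3 -m pendant '[{"dx":0,"dy":0.0005,"dz":0,"rx":0,"ry":0,"rz":0,"hand":0.018}]'>/dev/null; python3 st.py; done
```

```text
clk 14.15 TCP [40.63 -2.22] F cal [0.71 3.33] -0.3 w 0.0182 M [0.52 0.08 0.  ]
clk 14.23 TCP [40.64 -2.68] F cal [0.28 4.53] 0.7 w 0.0178 M [0.47 0.07 0.  ]
clk 14.32 TCP [40.62 -3.17] F cal [0.75 3.5 ] 0.3 w 0.0176 M [ 0.55  0.04 -0.04]
clk 14.4 TCP [40.63 -3.65] F cal [1.46 2.61] 0.5 w 0.0183 M [ 0.49  0.01 -0.  ]
clk 14.48 TCP [40.62 -4.21] F cal [0.68 2.83] 1.0 w 0.0182 M [ 0.48  0.02 -0.02]
clk 14.57 TCP [40.63 -4.73] F cal [1.17 3.35] -0.8 w 0.018 M [ 0.52  0.06 -0.  ]
clk 14.65 TCP [40.64 -5.22] F cal [0.16 3.48] -0.3 w 0.0181 M [ 0.49  0.11 -0.  ]
clk 14.73 TCP [40.63 -5.75] F cal [-0.45  2.92] -0.2 w 0.0177 M [ 0.49  0.07 -0.05]
clk 14.82 TCP [40.63 -6.24] F cal [0.3  3.41] 0.6 w 0.0184 M [ 0.48  0.05 -0.02]
```

```bash
for i in 1 2 3; do python3 -m pendant '[{"dx":0,"dy":0.0005,"dz":0,"rx":0,"ry":0,"rz":0,"hand":0.018}]'>/dev/null; python3 st.py; done
```

```text
clk 14.9 TCP [40.62 -6.75] F cal [0.64 3.02] -0.8 w 0.0182 M [ 0.47  0.08 -0.06]
clk 14.98 TCP [40.63 -7.25] F cal [1.35 3.24] -0.2 w 0.0181 M [ 0.51  0.06 -0.02]
clk 15.07 TCP [40.64 -7.74] F cal [1.08 2.59] -0.4 w 0.0183 M [0.5  0.09 0.02]
```

```bash
for i in 1 2 3 4; do python3 -m pendant '[{"dx":0,"dy":0.0004,"dz":0,"rx":0,"ry":0,"rz":0,"hand":0.018}]'>/dev/null; python3 st.py; done
```

```text
clk 15.15 TCP [40.62 -8.14] F cal [0.96 3.29] 0.5 w 0.0182 M [ 0.44  0.07 -0.01]
clk 15.23 TCP [40.62 -8.54] F cal [0.3  2.67] -0.7 w 0.0179 M [ 0.51  0.02 -0.01]
clk 15.32 TCP [40.61 -8.89] F cal [0.92 3.06] -0.4 w 0.0179 M [ 0.49  0.06 -0.01]
clk 15.4 TCP [40.66 -9.34] F cal [0.8  2.28] -0.3 w 0.0183 M [ 0.45  0.02 -0.01]
```

```bash
for i in 1 2 3; do python3 -m pendant '[{"dx":0,"dy":0.0004,"dz":0,"rx":0,"ry":0,"rz":0,"hand":0.018}]'>/dev/null; python3 st.py; done
```

```text
clk 15.48 TCP [40.62 -9.71] F cal [0.73 2.76] -0.4 w 0.0182 M [0.47 0.07 0.02]
clk 15.57 TCP [ 40.62 -10.13] F cal [0.51 2.33] -0.6 w 0.0181 M [0.49 0.07 0.07]
clk 15.65 TCP [ 40.66 -10.52] F cal [0.46 2.97] -1.0 w 0.0182 M [ 0.5   0.08 -0.04]
```

```bash
for i in 1 2 3; do python3 -m pendant '[{"dx":0,"dy":0.0004,"dz":0,"rx":0,"ry":0,"rz":0,"hand":0.018}]'>/dev/null; python3 st.py; done
```

```text
clk 15.73 TCP [ 40.62 -10.92] F cal [0.23 3.04] 0.3 w 0.0182 M [ 0.52  0.06 -0.05]
clk 15.82 TCP [ 40.62 -11.32] F cal [-0.68  3.99] -1.5 w 0.0177 M [ 0.47  0.09 -0.02]
clk 15.9 TCP [ 40.62 -11.73] F cal [1.19 3.29] -1.0 w 0.0179 M [0.44 0.03 0.01]
```

```bash
for i in 1 2 3; do python3 -m pendant '[{"dx":0,"dy":0.0004,"dz":0,"rx":0,"ry":0,"rz":0,"hand":0.018}]'>/dev/null; python3 st.py; done
```

```text
clk 15.98 TCP [ 40.59 -12.11] F cal [0.56 2.98] -1.1 w 0.018 M [ 0.45  0.09 -0.05]
clk 16.07 TCP [ 40.64 -12.56] F cal [0.15 2.87] -2.0 w 0.018 M [ 0.5   0.06 -0.01]
clk 16.15 TCP [ 40.63 -12.93] F cal [0.18 3.06] -0.5 w 0.0183 M [0.46 0.02 0.01]
```

```bash
for i in 1 2 3; do python3 -m pendant '[{"dx":0,"dy":0.0004,"dz":0,"rx":0,"ry":0,"rz":0,"hand":0.018}]'>/dev/null; python3 st.py; done
```

```text
clk 16.23 TCP [ 40.66 -13.32] F cal [-0.22  2.24] -2.4 w 0.0178 M [ 0.48  0.09 -0.03]
clk 16.32 TCP [ 40.65 -13.7 ] F cal [1.18 4.02] -0.3 w 0.0178 M [ 0.57 -0.01  0.02]
clk 16.4 TCP [ 40.65 -13.84] F cal [0.7  4.95] -1.2 w 0.0182 M [ 0.67  0.09 -0.06]
```

```bash
for i in 1 2 3; do python3 -m pendant '[{"dx":0,"dy":0.0004,"dz":0,"rx":0,"ry":0,"rz":0,"hand":0.018}]'>/dev/null; python3 st.py; done
```

```text
clk 16.48 TCP [ 40.65 -13.94] F cal [0.82 6.3 ] -1.0 w 0.0178 M [ 0.82  0.03 -0.04]
clk 16.57 TCP [ 40.66 -14.07] F cal [0.56 6.23] 0.7 w 0.0178 M [ 0.96  0.03 -0.14]
clk 16.65 TCP [ 40.66 -14.17] F cal [0.66 7.04] 0.4 w 0.0182 M [ 1.06  0.06 -0.03]
```

```bash
python3 -m pendant '[{"dx":0,"dy":0.0002,"dz":0,"rx":0,"ry":0,"rz":0,"hand":0.018},{"dx":0,"dy":0,"dz":0,"rx":0,"ry":0,"rz":0,"hand":0.018},{"dx":0,"dy":0,"dz":0,"rx":0,"ry":0,"rz":0,"hand":0.018}]'>/dev/null; python3 st.py; for i in 1 2 3; do python3 -m pendant '[{"dx":0,"dy":0,"dz":0,"rx":0,"ry":0,"rz":0,"hand":0.018},{"dx":0,"dy":0,"dz":0,"rx":0,"ry":0,"rz":0,"hand":0.018},{"dx":0,"dy":0,"dz":0,"rx":0,"ry":0,"rz":0,"hand":0.018},{"dx":0,"dy":0,"dz":0,"rx":0,"ry":0,"rz":0,"hand":0.018},{"dx":0,"dy":0,"dz":0,"rx":0,"ry":0,"rz":0,"hand":0.018}]'>/dev/null; python3 st.py; done
```

```text
clk 16.9 TCP [ 40.67 -14.16] F cal [0.85 6.59] -1.2 w 0.0178 M [ 0.97  0.04 -0.05]
clk 17.32 TCP [ 40.7  -14.18] F cal [1.61 6.6 ] -0.5 w 0.0181 M [ 0.95  0.06 -0.05]
clk 17.73 TCP [ 40.67 -14.19] F cal [2.33 6.65] 0.4 w 0.018 M [ 0.95  0.06 -0.01]
clk 18.15 TCP [ 40.68 -14.18] F cal [1.89 6.2 ] -0.7 w 0.0178 M [ 1.01  0.05 -0.07]
```

```bash
python3 -m pendant '[{"dx":0,"dy":0.0004,"dz":0,"rx":0,"ry":0,"rz":0,"hand":0.018},{"dx":0,"dy":0,"dz":0,"rx":0,"ry":0,"rz":0,"hand":0.018},{"dx":0,"dy":0,"dz":0,"rx":0,"ry":0,"rz":0,"hand":0.018},{"dx":0,"dy":0,"dz":0,"rx":0,"ry":0,"rz":0,"hand":0.018},{"dx":0,"dy":0,"dz":0,"rx":0,"ry":0,"rz":0,"hand":0.018},{"dx":0,"dy":0,"dz":0,"rx":0,"ry":0,"rz":0,"hand":0.018},{"dx":0,"dy":0,"dz":0,"rx":0,"ry":0,"rz":0,"hand":0.018},{"dx":0,"dy":0,"dz":0,"rx":0,"ry":0,"rz":0,"hand":0.018},{"dx":0,"dy":0,"dz":0,"rx":0,"ry":0,"rz":0,"hand":0.018},{"dx":0,"dy":0,"dz":0,"rx":0,"ry":0,"rz":0,"hand":0.018},{"dx":0,"dy":0,"dz":0,"rx":0,"ry":0,"rz":0,"hand":0.018},{"dx":0,"dy":0,"dz":0,"rx":0,"ry":0,"rz":0,"hand":0.018}]'>/dev/null; python3 st.py
python3 -m pendant '[{"dx":0,"dy":-0.0006,"dz":0,"rx":0,"ry":0,"rz":0,"hand":0.018},{"dx":0,"dy":-0.0006,"dz":0,"rx":0,"ry":0,"rz":0,"hand":0.018},{"dx":0,"dy":-0.0006,"dz":0,"rx":0,"ry":0,"rz":0,"hand":0.018},{"dx":0,"dy":-0.0006,"dz":0,"rx":0,"ry":0,"rz":0,"hand":0.018},{"dx":0,"dy":-0.001,"dz":0,"rx":0,"ry":0,"rz":0,"hand":0.018},{"dx":0,"dy":-0.001,"dz":0,"rx":0,"ry":0,"rz":0,"hand":0.018},{"dx":0,"dy":-0.001,"dz":0,"rx":0,"ry":0,"rz":0,"hand":0.018},{"dx":0,"dy":-0.001,"dz":0,"rx":0,"ry":0,"rz":0,"hand":0.018},{"dx":0,"dy":0,"dz":0,"rx":0,"ry":0,"rz":0,"hand":0.018}]'>/dev/null; python3 st.py
```

```text
clk 19.15 TCP [ 40.69 -14.31] F cal [1.54 7.29] 0.2 w 0.0183 M [ 1.05  0.05 -0.06]
clk 19.9 TCP [40.8  -9.69] F cal [-0.18  0.71] -0.3 w 0.0178 M [ 0.03  0.   -0.  ]
```

```bash
python3 -m pendant '[{"dx":0,"dy":0,"dz":0,"rx":0,"ry":0,"rz":0,"hand":0.03},{"dx":0,"dy":0,"dz":0,"rx":0,"ry":0,"rz":0,"hand":0.03},{"dx":0,"dy":0,"dz":-0.01,"rx":0,"ry":0,"rz":0,"hand":0.03},{"dx":0,"dy":0,"dz":-0.02,"rx":0,"ry":0,"rz":0,"hand":0.03},{"dx":0,"dy":0,"dz":-0.03,"rx":0,"ry":0,"rz":0,"hand":0.03},{"dx":0,"dy":0,"dz":-0.03,"rx":0,"ry":0,"rz":0,"hand":0.03},{"dx":0,"dy":0,"dz":-0.02,"rx":0,"ry":0,"rz":0,"hand":0.03},{"dx":0,"dy":0,"dz":0,"rx":0,"ry":0,"rz":0,"hand":0.03},{"dx":0,"dy":0,"dz":0,"rx":0,"ry":0,"rz":0,"hand":0.03}]'
python3 -m pendant '[{"dx":-0.02,"dy":0.005,"dz":0,"rx":0,"ry":0,"rz":0,"hand":0.03},{"dx":-0.02,"dy":0.005,"dz":0,"rx":0,"ry":0,"rz":0,"hand":0.03},{"dx":-0.02,"dy":0.005,"dz":0,"rx":0,"ry":0,"rz":0,"hand":0.03},{"dx":0,"dy":0.005,"dz":-0.02,"rx":0,"ry":0,"rz":0,"hand":0.03},{"dx":0,"dy":0,"dz":0,"rx":0,"ry":0,"rz":0,"hand":0.03},{"dx":0,"dy":0,"dz":0,"rx":0,"ry":0,"rz":0,"hand":0.03}]' >/dev/null
python3 - <<'E'
from h import *
z=np.load('cal.npz');r,t=z['r'],z['t'];d=grab('wrist');save(d,'w9.png')
T=lambda c,zz:np.array([*(r@np.array(c)+t),zz])
C=lambda u,v,zz:((onz(d,u,v,zz)[:2]-t)@r*1000).round(1)
g=cv2.cvtColor(d['frame'],cv2.COLOR_RGB2GRAY)
m=np.array(proj(d,T((-.02,-.041),.07)));print('tube exp',m)
v=int(m[1]);u=int(m[0])
for rr in(v-10,v,v+10):print(rr,u-40,g[rr,u-40:u+40:2])
print(g[v-45:v+40:2,u])
vj=int(proj(d,T((.0,-.025),.036))[1]);print('jaw face exp',proj(d,T((0,-.025),.036)),proj(d,T((0,-.03),.036)));print(g[vj,u-70:u+50:2],u-70)
E
```

```text
clock: 20.65
position: [0.595, -0.0914, 0.1238]
ee_rot: [0.001, 0.995, 0.099, 0.002]
contact_force: [-0.8, 0.3, -0.3]
width: 0.0299
gripper_force: 0.0
tube exp [295.50520117 208.88935606]
198 255 [ 99  96  96  96 114 124 121 120 119 120 121 120  82  81 112 119  93  63
  58  62  58  61  61  60  59  52  49  70 111 104  62  73  72  65  65  59
  28  35  34  37]
208 255 [ 98  97  97  96 113 125 119 119 118 120 120 121 121  96  49  49  50  52
  50  53  52  51  51  51  51  51  48  49  79  82 114 100  75  94  68  29
  35  41  37  50]
218 255 [ 97  96  97  99 107 123 121 120 119 121 121 119  79 115 117  77  52  50
  53  51  52  52  50  52  54  55  71  72  88 120 105  95  95  95  90  45
  55  56  55  56]
[ 60  62  60  62  60  58  52  53  52  51  52  51  52  54  99 109  65  59
  60  58  52  50  50  52  53  51  53  51  53  51  55 104 114  95 108 167
 168 169 170 171 170 170 171]
jaw face exp (np.float64(275.5554232325817), np.float64(174.6074370745004)) (np.float64(281.30689835354246), np.float64(174.57273161794166))
[ 98 100  97  99  98  98  99  98  97  97  96  98  97  97  97  97  98  97
  97 104 123 121 119 120 120 120 121  69  62  61  61  60  59  58  54  56
  56  55  59  60  59  59  58  60  59  60  58  60  60  58  24  19  32  48
  48  46  50  52  53  55] 225
```

The readings agree: the blade's face ends at about column 279, where the tube begins. The tube's rim is centred at about (298,209), against an expected (295.5,209) on the anvil line, and the arm is clear.

```bash
python3 -c "
from rig import manip
print(manip.sign_off())"
```

```text
the job is handed in; nothing more can be done
None
```

The job is handed in, though the sign-off returned no verdict: the tube stands upright in front of the anvil, was nipped at an estimated 4.5–5 N for over 2 s, and the jaw was left touching it with the arm clear.

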